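Scoop dummy eggs into the nest bowl

TASK

Using the scoop, and without touching the eggs with the gripper, scoop up and carry at least three of the five white dummy eggs from the green tray and tip them gently, from just above its rim, into the terracotta nest bowl; any others stay in the tray or go in the bowl too, and none may drop on the table. Then lay the empty scoop back down flat in the middle of the blue mat. Leave the bowl where it stands and do not disturb the jar, mug and tin.

Things in the scene. Friction and masses are not known exactly. Their poses are not given: they have to be found in the camera images.
- scoop: Hand scoop, 200 mm long, 0.18 kg: an aluminium pan, 100 x 96 mm, flat floor 2 mm thick, with a 36 mm high rear wall and side walls that slope down towards the open front edge (the nose), ending 10 mm short of it; a red handle bar lies behind and above it. Origin: centre of the pan's underside; x points to the open nose (50 mm ahead), z up. It starts flat on the blue mat.
- scoop_grip (a point): Centre of the scoop's red handle bar (85 mm long along the scoop's x, 22 mm wide, 22 mm high): 107.5 mm behind the scoop's origin and 75 mm above the pan's underside. Its axes are the scoop's.
- tray: Open green tray fixed to the table; outside 124 mm wide, 45 mm high; walls and floor 5 mm (inside 114 wide, 40 deep). Origin: on the table, on its centre line; x along its length, z up. Inner floor from x = -150 mm (upright end) to +125 mm, where the end wall leans out at 60 degrees to x = +148 mm at the rim. Eggs start loose at x > -15 mm; the rest is empty, room to set the pan down.
- bowl: Round terracotta nest bowl, loose, 0.7 kg, 200 mm across the rim and 65 mm high, walls 6 mm. Origin: centre of its underside; z up. Starts empty. It and the blue mat change places between starts.
- mat: Flat blue mat fixed to the table, 260 x 160 mm, 4 mm thick. Origin: centre of its underside; x along its length.
- egg1: White dummy pigeon egg 1 of 5, hard, rigid, 40 mm long and 30 mm in diameter, 20 g, rolls easily. Origin: its centre; x along its length.
- egg2: White dummy pigeon egg 2 of 5, hard, rigid, 40 mm long and 30 mm in diameter, 20 g, rolls easily. Origin: its centre; x along its length.
- egg3: White dummy pigeon egg 3 of 5, hard, rigid, 40 mm long and 30 mm in diameter, 20 g, rolls easily. Origin: its centre; x along its length.
- egg4: White dummy pigeon egg 4 of 5, hard, rigid, 40 mm long and 30 mm in diameter, 20 g, rolls easily. Origin: its centre; x along its length.
- egg5: White dummy pigeon egg 5 of 5, hard, rigid, 40 mm long and 30 mm in diameter, 20 g, rolls easily. Origin: its centre; x along its length.
- jar: Bystander: amber jar with yellow cap, 68 mm across, 100 mm high. Origin: centre of its underside.
- mug: Bystander: blue mug, 80 mm across, 90 mm high. Origin: centre of its underside.
- tin: Bystander: tin with orange label, 60 mm across, 60 mm high. Origin: centre of its underside.
- table: The grey table; its top is at z = 0 and larger than the robot's reach. Fixed. Along each side stands a crate 170 to 200 mm high, 0.6 m or more left and right of the robot's centre line (x ahead of the base): keep the hand clear of them.
Mind the look-alikes: they are no part of the job. What is shaped like the egg2 but purple or yellow is not meant. What is shaped like the egg4 but pink is not meant.

How it is judged:
By the outcome, as a careful person would: the job done as asked, in the order asked, and still so for the second after the job is handed in, with the robot touching nothing.
It also fails if it takes over 72 s, if anything falls off the work surface, if the arm or the gripper's body presses on something with over 40 N, if the wrist force passes 120 N, or if a joint passes its speed limit or range.

ROBOT

A 7-joint arm with a two-finger parallel gripper is mounted at the origin on the work surface. World frame = base frame: x ahead of the robot, y to its left, z up, the work surface at z = 0. Lengths are in mm, angles in rad, forces in N, time in s.
With the tool pointing down it reaches from about 425 to 875 mm from the base axis. Payload 4.7 kg.
Tool frame: the origin (TCP) lies at the very end of the fingers, on their centre line; the grasp point (between the pads) lies 19 mm behind it (env.grip_point_offset is the z of the grasp point in the tool frame, in mm); z points along the fingers, y is the line along which they close (so a half turn about z gives the same grasp; the last joint's range is limited). The gripper opens to 87 mm and grips with 3 to 60 N. Pads are 19 mm wide; open, the fingers measure 117 mm over their backs; the gripper's body (75 mm by 190 mm) begins 51 mm behind the grasp point.
Start: joints at [1.25, 0.321, -0.07, 1.45, 0.023, 1.371, -0.057], TCP at [213.557, -613.939, 200.987] pointing down, gripper open.
Joint ranges: [-2.86, 2.86], [-0.3, 2.09], [-1.38, 1.24], [0.06, 2.45], [-1.56, 4.7], [0.09, 2.05], [-2.69, 2.69]. Speed limits (rad/s): [2.57, 2.57, 3.14, 3.14, 3.14, 3.14, 3.14].

INTERFACE

Orientations are given as a rotation vector (axis times angle).
In Python, from rig import telemetry, viewer, env, finder gives the robot as it stands.
- The arm moves only by the tool step_arm, never from a script. Its argument "motion" is a list of rows, each a list of 6 numbers: the shift along the world's x, y, z in m, then the turn, a rotation vector about the world's x, y, z in degrees. A call has 1 to 8 rows; each row shifts and turns the commanded pose from where the row before left it; what a row does not reach is not made up. A row lasts 1/12 s, in which the tool goes at most 41.7 mm and 7.16 degrees, less where a joint would pass 70% of its speed; a pose out of reach is approached as far as the arm can. A call is refused whole if a number of a shift passes 0.0417 or a number of a turn 7.16, either way. A call with a gripper value outside its range is refused whole. "fingers" is the finger opening in m, from 0 to 0.087, set as the call begins (left out, the last holds). The fingers move at their own pace and stop on an object; the grip force is fixed at half the most. Time passes only in rows, so rows that do not move let the fingers close. It gives the time, the measured TCP pose, the force, the opening and the grip force at its end, in the units of the state.
- telemetry.observe(): the state, without advancing time (a new reading comes with each control period).
- viewer.grab_frame(name): name is "scene" or "top" or "wrist"; returns the picture (400x640x3 uint8, red, green, blue); there is no depth.
- viewer.get_calibration(name): a dict with "camera_matrix" (3x3 intrinsics, pixels), "position" and "attitude" of the camera in the world; the wrist camera has in their place "mount" (4x4, takes a point from camera to tool coordinates, whose origin is the TCP and whose axes are the flange's). Camera axes: x right, y up, looking along -z (the intrinsics and any distortion apply to the point x, -y, -z); pixel columns grow to the right and rows downward; lengths in mm; the calibration is good to about 2 mm. A picture is of the moment at which its call begins: read the wrist's pose just before it. get_calibration takes no time and is no camera call.
- env.job_done(): hands the job in; it is judged then, once.
Trained networks look in the newest picture that a camera, given by its name, has taken for a name from the list of things; names that differ only in an ending like _2 or _b are one class to them, and where a whole thing is asked for, a point or a joint stands for the part that bears it (a point fixed in the world has none). Each returns a list of dicts, best first, with "p" (0 to 1); they miss things now and then, are a little off and sometimes report something else, mostly with a low value. They report only what shows in the picture. A call takes as long as a camera call. They do not tell look-alikes from the thing itself.
- finder.look_for(camera, target): "at" ([column, row] in pixels, amid what is visible of it).
The state is a dict: "clock": time; "joints": joint angles; "qvel": joint speeds; "tau": joint torques, N m; "eef_pos": TCP position; "tcp_rot": TCP orientation; "force": force on the tool from outside, world axes, zero at the start; "wrist_torque": the same for the moment, N m; "opening": finger opening in mm; "grip_force": force on a finger pad.
Only numpy, scipy, OpenCV 4.12 (cv2) and the standard library are available. Lean on these libraries where they do the work, as an engineer would, in place of code of your own. Each camera call takes 0.05 s, during which the arm holds its last target. There are 200 camera calls.

## Working session

There is one attempt and no reset: what is moved stays moved. The work goes in short steps, Python scripts to look and compute and a tool call to move; the robot and the scene stay as the last step left them, time stands still between calls to the robot, and variables do not carry over. Pictures are saved under pics/ and viewed, at most 10 in all, crops included, and the job is handed in when it is done.

Besides the shell and the picture viewer there is one more tool, called after "Call:" as name(argument=value, ...) on one line, values as JSON. step_arm: Moves the arm, as the interface text tells. Its arguments: {"type":"object","properties":{"motion":{"type":"array","items":{"type":"array","items":{"type":"number"}}},"fingers":{"type":"number"}},"required":["motion"]}

```bash
ls; mkdir -p pics; python3 - <<'E'
from rig import telemetry, viewer, env, finder
import cv2,numpy as np
for n in("top","scene"):
    f=viewer.grab_frame(n); cv2.imwrite(f"pics/{n}0.png",f[:,:,::-1]); print(n,viewer.get_calibration(n))
print(viewer.get_calibration("wrist"));print(telemetry.observe());print(env.grip_point_offset)
E
```

```text
pics
top {'camera_matrix': array([[395.63055367,   0.        , 317.51884715],
       [  0.        , 395.63055367, 202.33423342],
       [  0.        ,   0.        ,   1.        ]]), 'position': array([ 426.76827933,   12.5636567 , 1075.79858406]), 'attitude': array([ 0.07366464, -0.0924948 , -1.54160714])}
scene {'camera_matrix': array([[419.81235238,   0.        , 319.2460086 ],
       [  0.        , 419.81235238, 198.34425217],
       [  0.        ,   0.        ,   1.        ]]), 'position': array([1215.18748303, -521.03392768,  957.59638962]), 'attitude': array([0.72057862, 0.34130283, 0.86326321])}
{'camera_matrix': array([[354.7872853 ,   0.        , 317.81006293],
       [  0.        , 354.7872853 , 194.46662948],
       [  0.        ,   0.        ,   1.        ]]), 'mount': array([[ 2.50788570e-04,  9.61557779e-01,  2.74602577e-01,
         7.44513084e+01],
       [ 9.99999966e-01, -2.22846409e-04, -1.32951640e-04,
         4.83177042e-01],
       [-6.66464856e-05,  2.74602601e-01, -9.61557802e-01,
        -1.85114790e+02],
       [ 0.00000000e+00,  0.00000000e+00,  0.00000000e+00,
         1.00000000e+00]])}
{'clock': 0.1, 'joints': array([ 1.2500865 ,  0.32170312, -0.07009676,  1.45155662,  0.02260063,
        1.37082315, -0.05692517]), 'qvel': array([-0.00164418, -0.0016323 ,  0.0001128 , -0.00199986, -0.00068295,
       -0.00116945,  0.00106863]), 'tau': array([ 1.27294002e-04, -4.92570090e+01, -4.05418044e-01, -3.13400495e+01,
       -6.41066954e-02,  3.94306169e-02,  6.34714911e-05]), 'eef_pos': array([ 213.36363165, -613.40961246,  199.99891973]), 'tcp_rot': array([-3.09603256e+00, -5.23210333e-01,  5.87895018e-04]), 'force': array([-0.37521337, -0.26971157, -0.54509855]), 'wrist_torque': array([-0.06095899, -0.02700445, -0.01947412]), 'grip_force': 0.0, 'opening': 86.71255301989223}
-18.700000000000003
```

View pics/top0.png

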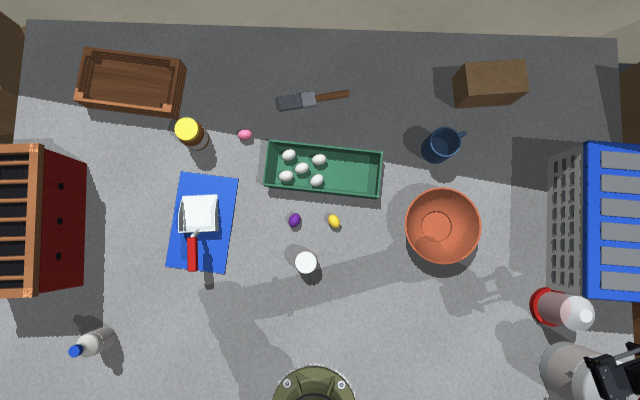

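View pics/scene0.png

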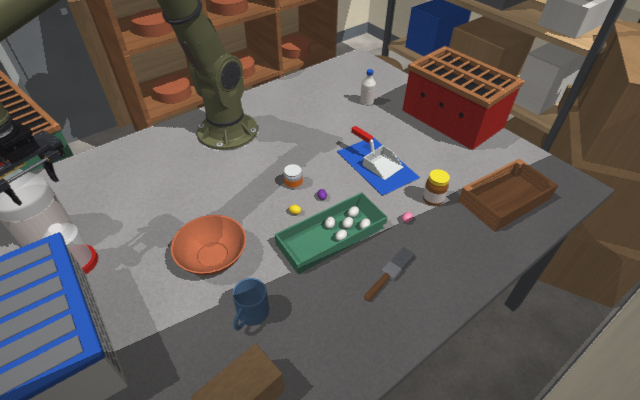

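The top view shows the tray at (323,169), with the eggs at its left end, which faces world +y, at about (289,155), (319,160), (302,168), (287,176) and (317,180). The bowl is at (443,226). The scoop is on the mat, pan at (199,214) and red handle at (193,252), nose towards +x.

Look-alikes: purple (294,220), yellow (334,221) and pink (245,134) eggs, and a trowel (310,99) that isn't the scoop. The eggs I want are the white ones in the tray.

```bash
cat > h.py <<'E'
import numpy as np,cv2
from scipy.spatial.transform import Rotation as R
from rig import telemetry, viewer, env, finder
def campose(n,st=None):
    c=viewer.get_calibration(n)
    if n!="wrist": return c["camera_matrix"],R.from_rotvec(c["attitude"]).as_matrix(),np.array(c["position"])
    st=st or telemetry.observe(); M=c["mount"]; Rt=R.from_rotvec(st["tcp_rot"]).as_matrix()
    return c["camera_matrix"],Rt@M[:3,:3],Rt@M[:3,3]+st["eef_pos"]
def unproj(cp,px,z):
    K,Rc,p=cp; px=np.atleast_2d(px).astype(float)
    d=np.c_[(px[:,0]-K[0,2])/K[0,0],-(px[:,1]-K[1,2])/K[1,1],-np.ones(len(px))]@Rc.T
    return p+d*((z-p[2])/d[:,2])[:,None]
def proj(cp,X):
    K,Rc,p=cp; q=(np.atleast_2d(X)-p)@Rc
    return np.c_[K[0,2]+K[0,0]*q[:,0]/-q[:,2],K[1,2]-K[1,1]*q[:,1]/-q[:,2]]
def mask(f,lo,hi,roi=None):
    m=cv2.inRange(cv2.cvtColor(f,cv2.COLOR_RGB2HSV),np.array(lo),np.array(hi))
    if roi: k=np.zeros_like(m);k[roi[1]:roi[3],roi[0]:roi[2]]=1;m*=k
    return m
def rect(m,cp,z):
    p=np.argwhere(m)[:,::-1]; w=unproj(cp,p,z)[:,:2].astype(np.float32)
    return cv2.minAreaRect(w),w.mean(0),len(p)
E
python3 - <<'E'
from h import *
f=cv2.imread("pics/top0.png")[:,:,::-1].copy(); cp=campose("top")
print("mat",rect(mask(f,(105,120,60),(125,255,255),(150,150,245,290)),cp,4))
m=mask(f,(0,150,120),(8,255,255),(170,225,215,290))|mask(f,(172,150,120),(180,255,255),(170,225,215,290)); r=rect(m,cp,80);print("handle",r)
print("tray",rect(mask(f,(65,90,40),(90,255,255),(255,130,395,205)),cp,45))
r=rect(mask(f,(3,100,80),(15,255,255),(390,180,490,275)),cp,65);print("bowl",r)
m=mask(f,(0,0,150),(180,40,255),(265,140,330,190))
n,l,s,c=cv2.connectedComponentsWithStats(m)
for i in range(1,n):
    if s[i][4]>20: print("egg",s[i][4],c[i],unproj(cp,c[i],20).round())
m=mask(f,(0,0,190),(180,30,255),(170,185,225,240)); print("pan",rect(m,cp,15))
print("jar",unproj(cp,(187,130),100),"mug",unproj(cp,(440,143),90),"tin",unproj(cp,(306,262),60))
g=f[130:290,150:490]; cv2.imwrite("pics/crop1.png",cv2.resize(g[:,:,::-1],(800,376),interpolation=cv2.INTER_CUBIC))
E
```

```text
mat (((480.05340576171875, 312.1146240234375), (159.86431884765625, 259.0338134765625), 84.42808532714844), array([477.52933, 305.75507], dtype=float32), 3841)
handle (((396.18731689453125, 313.0018615722656), (81.6236343383789, 19.872648239135742), 3.530714511871338), array([396.38672, 312.5932 ], dtype=float32), 285)
tray (((626.9232788085938, -9.43414306640625), (305.8208312988281, 128.1183319091797), 85.60089111328125), array([626.5871  , -18.010622], dtype=float32), 4692)
bowl (((485.55499267578125, -319.66485595703125), (194.57601928710938, 196.17428588867188), 45.02699279785156), array([ 484.2108 , -320.09766], dtype=float32), 4617)
egg 98 [288.20408163 153.79591837] [[670.  85.  20.]]
egg 99 [318.47474747 158.34343434] [[660.   2.  20.]]
egg 104 [301.15384615 166.85576923] [[635.  48.  20.]]
egg 107 [285.42056075 174.6635514 ] [[612.  90.  20.]]
egg 105 [316.21904762 179.0952381 ] [[602.   7.  20.]]
pan (((495.7503662109375, 323.3146667480469), (109.93913269042969, 100.2740478515625), 1.6367446184158325), array([502.9217 , 317.97604], dtype=float32), 1147)
jar [[704.75064203 335.72372354 100.        ]] mug [[ 693.42035714 -306.94772922   90.        ]] tin [[381.99199386  26.94610714  60.        ]]
```

View pics/crop1.png

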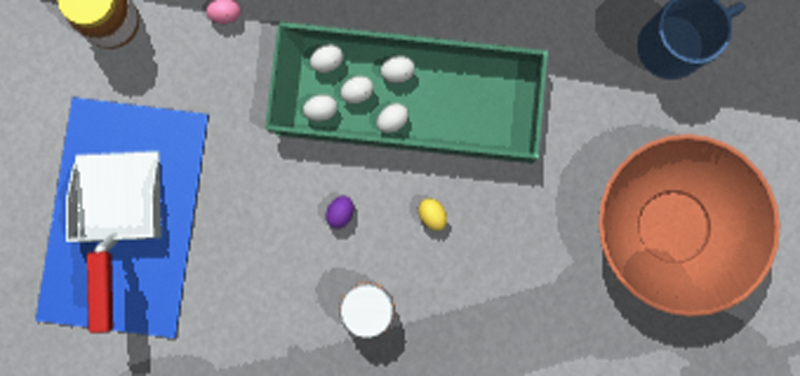

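Only the five white ones are in the tray, and the scoop (silver pan, red handle) is on the mat, so the choice is confirmed. The arm goes to the scoop in an arc at height.

Call:
step_arm(motion=[[0.022,0.028,0.006,0,0,-2],[0.022,0.032,0.006,0,0,-2],[0.022,0.032,0.006,0,0,-2],[0.022,0.032,0.006,0,0,-2],[0.022,0.032,0.006,0,0,-2],[0.022,0.032,0.006,0,0,-2],[0.022,0.032,0,0,0,-2],[0.022,0.032,0,0,0,-2]], fingers=0.06)

```text
clock: 0.77
eef_pos: [390.3, -360.2, 237.2]
tcp_rot: [3.14, 0.084, 0.0]
force: [0.5, 0.3, -0.6]
opening: 60.2
grip_force: 0.0
```

Call:
step_arm(motion=[[0.022,0.032,0,0,0,0],[0.022,0.033,0,0,0,0],[0.022,0.033,0,0,0,0],[0.022,0.033,0,0,0,0],[0.01,0.039,0,0,0,0],[0.0,0.04,0,0,0,0],[0,0.04,0,0,0,0],[0,0.04,0,0,0,0]])

```text
clock: 1.43
eef_pos: [487.1, -69.9, 236.5]
tcp_rot: [-3.14, -0.087, 0.001]
force: [0.5, -0.1, -0.1]
opening: 60.1
grip_force: 0.0
```

Call:
step_arm(motion=[[0,0.04,0,0,0,0],[0,0.04,0,0,0,0],[-0.005,0.04,0,0,0,0],[-0.005,0.04,0,0,0,0],[-0.01,0.039,0,0,0,0],[-0.01,0.039,0,0,0,0],[-0.01,0.039,0,0,0,0],[-0.01,0.039,0,0,0,0]])

```text
clock: 2.1
eef_pos: [436.5, 245.6, 236.9]
tcp_rot: [3.14, 0.087, 0.001]
force: [1.6, 0.4, 0.6]
opening: 60.0
grip_force: 0.0
```

Call:
step_arm(motion=[[-0.007,0.033,-0.015,0,0,0],[-0.007,0.03,-0.015,0,0,0],[-0.003,0.0,-0.01,0,0,0],[0,0,0,0,0,0],[0,0,0,0,0,0]])

```text
clock: 2.52
eef_pos: [420.4, 306.0, 196.3]
tcp_rot: [3.139, 0.087, -0.002]
force: [0.4, -0.8, -0.9]
opening: 59.8
grip_force: 0.0
```

```bash
python3 - <<'E'
from h import *
st=telemetry.observe(); f=viewer.grab_frame("wrist"); cp=campose("wrist",st); cv2.imwrite("pics/w1.png",f[:,:,::-1])
print(st["eef_pos"],st["tcp_rot"],st["joints"])
m=mask(f,(0,150,80),(8,255,255))|mask(f,(172,150,80),(180,255,255))
n,l,s,c=cv2.connectedComponentsWithStats(m); i=1+np.argmax(s[1:,4]); print(rect(l==i,cp,90)); print(s[i])
E
```

```text
[420.36623288 305.97745274 196.31955663] [ 3.13887157e+00  8.71506531e-02 -2.31763848e-03] [ 0.20562776  0.12098546 -0.94109829  1.74911988  0.10095434  1.32432031
 -2.27217236]
(((419.99169921875, 553.2740478515625), (34.642181396484375, 143.65689086914062), 79.32516479492188), array([405.73517, 562.9038 ], dtype=float32), 3186)
[   0   76   41  175 3186]
```

View pics/w1.png

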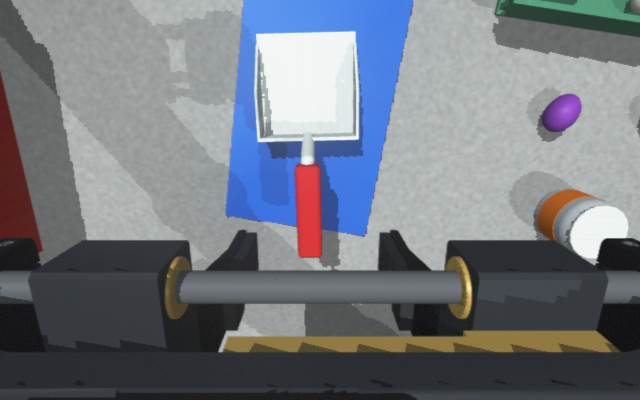

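The wrist view shows the scoop head-on, with the handle at columns 296–322 and rows 165–257 between the fingers, and the pan ahead of it at (307,85).

```bash
python3 - <<'E'
from h import *
cp=campose("wrist")
f=cv2.imread("pics/w1.png")[:,:,::-1].copy()
m=mask(f,(0,130,80),(8,255,255),(285,160,335,262))|mask(f,(172,130,80),(180,255,255),(285,160,335,262))
print(rect(m,cp,90)); print(unproj(cp,[(255,35),(357,33)],16),unproj(cp,[(297,167),(319,166),(298,257),(322,257)],90))
E
```

```text
(((396.4931640625, 311.5929870605469), (85.66429901123047, 20.889476776123047), 4.497568607330322), array([397.55298, 311.6124 ], dtype=float32), 2194)
[[545.74173168 371.19480675  16.        ]
 [552.72716671 274.48097475  16.        ]] [[435.52939906 322.98593562  90.        ]
 [437.36767244 304.62996561  90.        ]
 [353.06251781 318.96818557  90.        ]
 [354.21504829 297.36016659  90.        ]]
```

Call:
step_arm(motion=[[-0.003,0.005,-0.02,0,0,0.8],[-0.002,0.002,-0.03,0,0,0],[0,0,-0.03,0,0,0],[0,0,-0.03,0,0,0],[0,0,-0.016,0,0,0],[0,0,-0.01,0,0,0],[0,0,0,0,0,0],[0,0,0,0,0,0]])

```text
clock: 3.23
eef_pos: [416.7, 313.6, 61.8]
tcp_rot: [-3.14, -0.106, -0.001]
force: [1.3, -0.1, 1.7]
opening: 59.7
grip_force: 0.0
```

Call:
step_arm(motion=[[0,0,0,0,0,0],[0,0,0,0,0,0],[0,0,0,0,0,0],[0,0,0,0,0,0],[0,0,0,0,0,0],[0,0,0,0,0,0]], fingers=0.01)

```text
clock: 3.73
eef_pos: [415.7, 314.1, 61.2]
tcp_rot: [-3.14, -0.109, -0.001]
force: [-0.2, -1.7, -0.7]
opening: 27.9
grip_force: 0.0
```

Call:
step_arm(motion=[[0,0,0,0,0,0],[0,0,0,0,0,0],[0,0,0,0,0,0]])

```text
clock: 3.98
eef_pos: [415.6, 314.1, 61.1]
tcp_rot: [3.14, 0.109, 0.0]
force: [-1.2, 0.4, 2.3]
opening: 21.4
grip_force: 30.0
```

Call:
step_arm(motion=[[0,0,0.02,0,0,0],[0,0,0.03,0,0,0],[0,0,0.04,0,0,0],[0,0,0.04,0,0,0],[0,0,0.0,0,0,0],[0,0,0,0,0,0]])

```text
clock: 4.48
eef_pos: [416.7, 314.9, 193.0]
tcp_rot: [-3.138, -0.109, -0.007]
force: [-0.1, 0.2, -2.9]
opening: 21.5
grip_force: 30.0
```

```bash
python3 - <<'E'
from h import *
st=telemetry.observe(); f=viewer.grab_frame("wrist"); cv2.imwrite("pics/w2.png",f[:,:,::-1])
print(st["eef_pos"],st["tcp_rot"],st["joints"])
E
```

```text
[416.71038895 314.94064822 193.01131502] [-3.13847483 -0.1087342  -0.00650678] [ 0.20090951  0.12674051 -0.95821571  1.75351589  0.10903853  1.31246721
 -2.28259279]
```

View pics/w2.png

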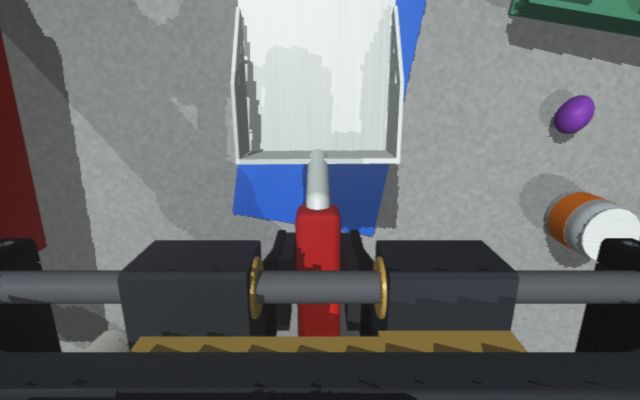

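The scoop is held: rear wall top corners at (235,161) and (400,161), handle front end at row 207. The nose is out of view. Next I fit its pitch in the grip.

```bash
cat >> h.py <<'E'
def scoop_in_tool(px,X,x0=(88,0,0,0)):
    """fit [dx,dz,pitch] of scoop in tool frame; scoop z = -tool z"""
    from scipy.optimize import least_squares
    c=viewer.get_calibration("wrist"); M=c["mount"]; K=c["camera_matrix"]
    B=np.diag([1,-1,-1.]); 
    def pts(p): # p: grip offset x behind origin, y off, z off, pitch(nose down +)
        Rp=R.from_rotvec([0,p[3],0]).as_matrix(); G=np.array([0,0,-18.7])
        return (B@Rp@(X+[p[0],0,-75]).T).T+G+[0,p[1],p[2]]
    fun=lambda p: np.r_[(proj((K,M[:3,:3],M[:3,3]),pts(p))-px).ravel()*.5,p[2]/2*0.5]
    s=least_squares(fun,x0); return s.x,s.fun
E
python3 - <<'E'
from h import *
px=np.array([(235,162),(400,162),(301,207),(336,207)],float)
X=np.array([(-50,48,36),(-50,-48,36),(-65,10,86),(-65,-10,86)],float)
print(scoop_in_tool(px,X))
px=np.array([(235,162),(400,162)]);print(scoop_in_tool(px,X[:2]))
E
```

```text
(array([ 8.80658050e+01,  8.22804022e-01, -2.00083582e-01,  6.47183589e-02]), array([ 1.03333876, -0.10520456, -0.51214628, -0.0870773 , -2.22640283,
        0.07188398,  1.81840253,  0.07617369, -0.0500209 ]))
(array([ 8.42023254e+01,  5.16592948e-01, -1.26793660e-09, -4.94806568e-02]), array([ 2.06604507e-06, -9.23189787e-03, -2.06660070e-06,  9.23273141e-03,
       -3.16984149e-10]))
```

Call:
step_arm(motion=[[0.013,-0.02,0.005,0,0,4],[0.013,-0.033,0.005,0,0,5.5],[0.013,-0.033,0.005,0,0,5.5],[0.013,-0.033,0,0,0,5.5],[0.013,-0.033,0,0,0,5.5],[0.013,-0.033,0,0,0,5.5],[0.013,-0.033,0,0,0,5.5],[0.013,-0.033,0,0,0,5.5]])

```text
clock: 5.2
eef_pos: [518.3, 60.9, 203.6]
tcp_rot: [-2.883, -1.246, 0.006]
force: [1.1, 0.4, -1.2]
opening: 21.8
grip_force: 30.0
```

Call:
step_arm(motion=[[0.013,-0.033,0,0,0,5.5],[0.013,-0.033,0,0,0,5.5],[0.013,-0.033,0,0,0,5.5],[0.013,-0.033,0,0,0,5.5],[0.013,-0.033,0,0,0,5.5],[0.013,-0.033,0,0,0,5.5],[0.013,-0.033,0,0,0,5.5],[0.002,-0.015,0,0,0,1.1]])

```text
clock: 5.87
eef_pos: [611.8, -189.3, 201.8]
tcp_rot: [-2.296, -2.141, 0.006]
force: [0.5, -1.5, -1.9]
opening: 21.6
grip_force: 30.0
```

Call:
step_arm(motion=[[0,0,0,0,0,0],[0,0,0,0,0,0]])

```text
clock: 6.03
eef_pos: [611.1, -183.8, 202.7]
tcp_rot: [-2.295, -2.138, 0.003]
force: [-0.4, 0.5, -2.1]
opening: 21.4
grip_force: 30.0
```

```bash
python3 - <<'E'
from h import *
st=telemetry.observe(); f=viewer.grab_frame("wrist"); cv2.imwrite("pics/w3.png",f[:,:,::-1]); g=viewer.grab_frame("scene")
cv2.imwrite("pics/s3.png",g[:,:,::-1])
a=cv2.resize(f,(480,300)); b=cv2.resize(g[150:290,160:420],(480,258))
cv2.imwrite("pics/c3.png",np.vstack([a,b])[:,:,::-1])
print(st["eef_pos"],st["tcp_rot"],st["joints"])
E
```

```text
[ 611.08450255 -183.76921267  202.72856528] [-2.29529702 -2.13790092  0.00290423] [ 0.78067939  0.37505469 -0.68935831  1.45580142  0.23694337  1.40071578
  0.01340607]
```

View pics/c3.png

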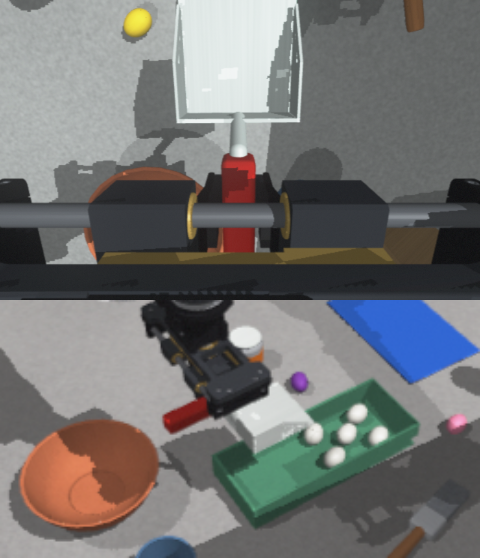

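Wrist view: the pan is still held square. Scene view: the pan hovers over the empty part of the tray, short of the eggs. I'll measure the scoop pitch from the scene picture before lowering.

```bash
python3 - <<'E'
from h import *
g=cv2.imread("pics/s3.png")[:,:,::-1].copy(); cp=campose("scene"); st=telemetry.observe()
Rt=R.from_rotvec(st["tcp_rot"]).as_matrix(); B=np.diag([1,-1,-1.])
def W(X,p,d=(0,0,0)):
    Rp=R.from_rotvec([0,p,0]).as_matrix()
    return (Rt@((B@Rp@(np.array(X,float)+[88,0,-75]).T).T+[0,0,-18.7]).T).T+st["eef_pos"]+d
C=[(50,48,0),(50,-48,0),(-50,48,0),(-50,-48,0),(-50,48,36),(-50,-48,36),(40,48,8),(40,-48,8)]
for p in(-6,0,6): print(p,proj(cp,W(C,np.radians(p))).round().astype(int).tolist())
x0,y0,x1,y1=265,185,345,245
cv2.imwrite("pics/z3.png",cv2.resize(g[y0:y1,x0:x1,::-1],(800,600),interpolation=cv2.INTER_CUBIC))
E
```

```text
-6 [[312, 189], [333, 211], [281, 207], [301, 230], [279, 198], [299, 222], [309, 189], [330, 211]]
0 [[310, 194], [331, 216], [278, 209], [298, 233], [278, 200], [298, 223], [307, 193], [328, 216]]
6 [[308, 199], [328, 221], [276, 211], [295, 235], [276, 201], [296, 225], [305, 198], [325, 220]]
```

View pics/z3.png

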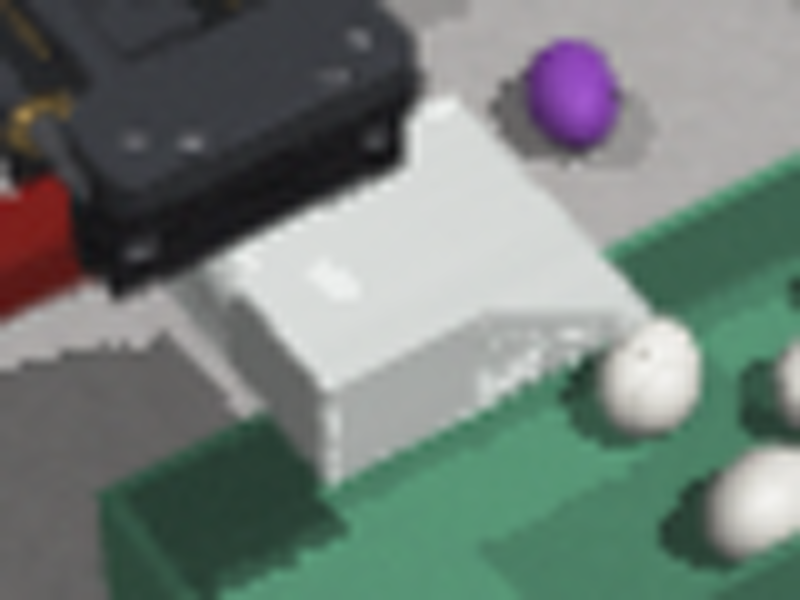

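```bash
python3 - <<'E'
from h import *
from scipy.optimize import least_squares
px=np.array([(276.5,236.8),(298,269),(386,218),(364,193.4)])
g=cv2.imread("pics/s3.png")[:,:,::-1].copy()
for cam,f,roi in(("scene",cv2.imread("pics/scene0.png")[:,:,::-1].copy(),(265,185,395,280)),("top",cv2.imread("pics/top0.png")[:,:,::-1].copy(),(255,130,395,205))):
    cp=campose(cam); m=mask(f,(65,90,30),(90,255,255),roi)
    m=cv2.morphologyEx(m,cv2.MORPH_CLOSE,np.ones((15,15)))
    def hull(p,n=0):
        a=p[2];u=np.array([np.cos(a),np.sin(a)]);v=np.array([-u[1],u[0]])
        P=[np.r_[p[:2]+x*u+y*v,z] for x,y,z in [(-155,62,45),(-155,-62,45),(153,62,45),(153,-62,45),(-155,62,0),(-155,-62,0),(130,62,0),(130,-62,0)]]
        return cv2.convexHull(proj(cp,P).astype(np.float32))[:,0]
    S=8
    def cost(p):
        k=np.zeros((400*2,640*2),np.uint8); cv2.fillPoly(k,[np.round(hull(p)*2*16).astype(np.int32)],255,shift=4)
        k=cv2.resize(k,(640,400),interpolation=cv2.INTER_AREA)
        return np.abs(k.astype(float)-m).sum()/255
    from scipy.optimize import minimize
    r=minimize(cost,[627,-8.5,1.494],method="Nelder-Mead",options=dict(initial_simplex=[[627,-8.5,1.494],[632,-8.5,1.494],[627,-3,1.494],[627,-8.5,1.53]]))
    print(cam,r.x[:2],np.degrees(r.x[2]),r.fun,cost([627,-8.5,1.494]))
E
```

```text
scene [628.16852701  -4.58349984] 84.70852129915394 263.8235294117647 353.33725490196076
top [629.32042324  -9.34746871] 86.1851083007318 239.77254901960785 313.88235294117646
```

Call:
step_arm(motion=[[0.006,0.003,-0.03,0,0,-0.4],[0,0,-0.035,0,0,0],[0,0,-0.03,0,0,0],[0,0,-0.02,0,0,0],[0,0,-0.015,0,0,0],[0,0,-0.007,0,0,0],[0,0,0,0,0,0],[0,0,0,0,0,0]])

```text
clock: 6.8
eef_pos: [618.8, -178.8, 69.6]
tcp_rot: [2.302, 2.138, 0.001]
force: [-0.5, 0.5, -0.8]
opening: 21.9
grip_force: 30.0
```

Call:
step_arm(motion=[[0,0,-0.002,0,0,0],[0,0,-0.002,0,0,0],[0,0,0,0,0,0]])

```text
clock: 7.05
eef_pos: [619.0, -180.0, 65.7]
tcp_rot: [2.303, 2.135, 0.001]
force: [-0.1, 0.4, -2.2]
opening: 21.6
grip_force: 30.0
```

Call:
step_arm(motion=[[-0.0015,0,-0.002,0,0,0],[0,0,-0.002,0,0,0],[0,0,0,0,0,0]])

```text
clock: 7.3
eef_pos: [617.2, -180.7, 61.8]
tcp_rot: [2.304, 2.134, -0.0]
force: [-1.7, -1.0, 3.7]
opening: 21.6
grip_force: 30.0
```

Call:
step_arm(motion=[[0,0,-0.002,0,0,0],[0,0,0,0,0,0]])

```text
clock: 7.47
eef_pos: [617.2, -182.0, 61.2]
tcp_rot: [2.303, 2.133, -0.003]
force: [-5.5, -2.7, 10.4]
opening: 21.8
grip_force: 30.0
```

Call:
step_arm(motion=[[0.0004,0.006,0,0,0,0],[0.0006,0.008,0,0,0,0],[0.0006,0.008,0,0,0,0],[0.0006,0.008,0,0,0,0],[0.0006,0.008,0,0,0,0],[0.0006,0.008,0,0,0,0],[0.0006,0.008,0,0,0,0],[0.0006,0.008,0,0,0,0]])

```text
clock: 8.13
eef_pos: [623.9, -121.8, 62.0]
tcp_rot: [2.301, 2.128, -0.0]
force: [0.4, -6.5, 12.0]
opening: 21.7
grip_force: 30.0
```

Call:
step_arm(motion=[[0.0006,0.008,0,0,0,0],[0.0006,0.008,0,0,0,0],[0.0006,0.008,0,0,0,0],[0.0006,0.008,0,0,0,0],[0.0006,0.008,0,0,0,0],[0.0006,0.008,0,0,0,0]])

```text
clock: 8.63
eef_pos: [627.7, -74.0, 62.0]
tcp_rot: [2.301, 2.127, -0.0]
force: [0.2, -6.5, 10.6]
opening: 22.0
grip_force: 30.0
```

```bash
python3 - <<'E'
from h import *
st=telemetry.observe(); f=viewer.grab_frame("wrist"); g=viewer.grab_frame("scene"); t=viewer.grab_frame("top")
a=cv2.resize(f[:260],(640,260)); b=cv2.resize(g[170:280,260:420],(400,275)); c=cv2.resize(t[130:210,250:400],(400,213))
o=np.zeros((260+275,800,3),np.uint8); o[:260,:640]=a; o[260:,:400]=b; o[260:473,400:]=c
cv2.imwrite("pics/c4.png",o[:,:,::-1]); print(st["eef_pos"],st["tcp_rot"],st["force"],st["joints"])
E
```

```text
[627.68310383 -73.99609074  62.0369969 ] [ 2.30080808e+00  2.12747799e+00 -3.17466364e-04] [ 0.19125415 -6.54008564 10.64281133] [ 0.61086168  0.46738553 -0.68609999  1.64378171  0.32611451  1.14106376
 -0.23703848]
```

View pics/c4.png

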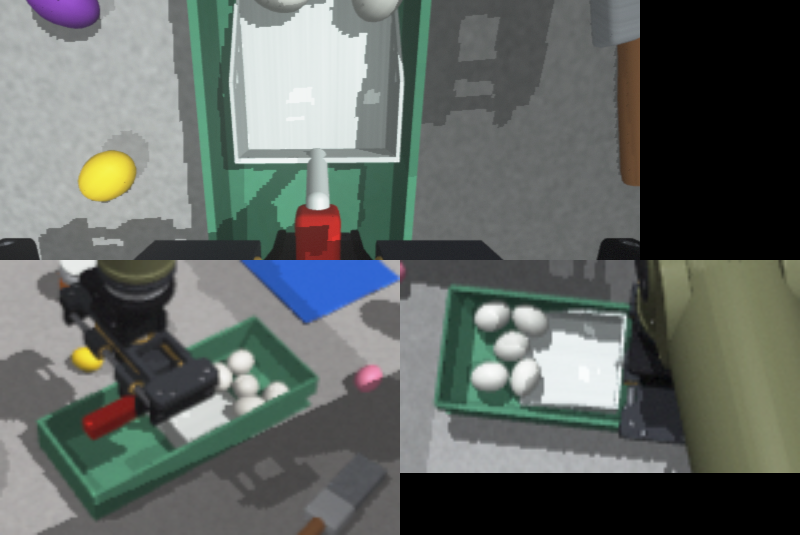

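The pan sits centred between the tray walls and is taking in the eggs: one is over its nose, and the rest are being pushed towards the sloped end. I keep pushing.

Call:
step_arm(motion=[[0.0002,0.006,0,0,0,0],[0.0003,0.006,0,0,0,0],[0.0003,0.006,0,0,0,0],[0.0003,0.006,0,0,0,0],[0.0003,0.006,0,0,0,0]])

```text
clock: 9.2
eef_pos: [629.2, -44.0, 62.0]
tcp_rot: [2.301, 2.127, 0.0]
force: [-0.8, -6.6, 9.4]
opening: 21.4
grip_force: 30.0
```

Call:
step_arm(motion=[[0.0004,0.005,0,0,0,0],[0.0004,0.005,0,0,0,0],[0.0004,0.004,0,0,0,0],[0,0,0,0,0,0]])

```text
clock: 9.53
eef_pos: [630.4, -28.8, 62.0]
tcp_rot: [2.3, 2.129, 0.001]
force: [-0.5, -4.9, 11.2]
opening: 21.4
grip_force: 30.0
```

Call:
step_arm(motion=[[0.0002,0.003,0,0,0,0],[0.0002,0.003,0,0,0,0],[0,0,0,0,0,0]])

```text
clock: 9.78
eef_pos: [630.9, -23.4, 62.0]
tcp_rot: [2.301, 2.128, 0.001]
force: [-0.3, -6.5, 11.3]
opening: 21.4
grip_force: 30.0
```

Call:
step_arm(motion=[[0.0002,0.003,0,0,0,0],[0,0,0,0,0,0]])

```text
clock: 9.95
eef_pos: [631.1, -20.6, 62.0]
tcp_rot: [2.301, 2.128, 0.001]
force: [-0.2, -5.9, 11.3]
opening: 21.6
grip_force: 30.0
```

Call:
step_arm(motion=[[0,0,-0.0016,2.49,-0.195,0],[0,0,-0.0018,2.49,-0.195,0],[0,0,-0.0018,2.49,-0.195,0],[0,0,-0.0018,2.49,-0.195,0],[0,0,-0.002,2.49,-0.195,0],[0,0,-0.002,2.49,-0.195,0],[0,0,-0.002,2.49,-0.195,0],[0,0,-0.002,2.49,-0.195,0]])

```text
clock: 10.62
eef_pos: [631.4, -20.4, 46.3]
tcp_rot: [-2.12, -1.96, -0.379]
force: [0.8, -4.7, 6.6]
opening: 21.7
grip_force: 30.0
```

```bash
python3 - <<'E'
from h import *
st=telemetry.observe(); f=viewer.grab_frame("wrist"); g=viewer.grab_frame("scene"); t=viewer.grab_frame("top")
a=cv2.resize(f[:260],(640,260)); b=cv2.resize(g[170:280,260:420],(400,275)); c=cv2.resize(t[130:210,250:400],(400,213))
o=np.zeros((260+275,800,3),np.uint8); o[:260,:640]=a; o[260:,:400]=b; o[260:473,400:]=c
cv2.imwrite("pics/c5.png",o[:,:,::-1]); print(st["eef_pos"],st["tcp_rot"],st["force"],st["joints"])
E
```

```text
[631.39723722 -20.4177417   46.2843011 ] [-2.11954649 -1.9599549  -0.37915569] [ 0.82339426 -4.71961563  6.56865023] [ 0.8122812   0.56753181 -0.80029785  1.651889    0.05517908  1.07180328
 -0.0074671 ]
```

View pics/c5.png

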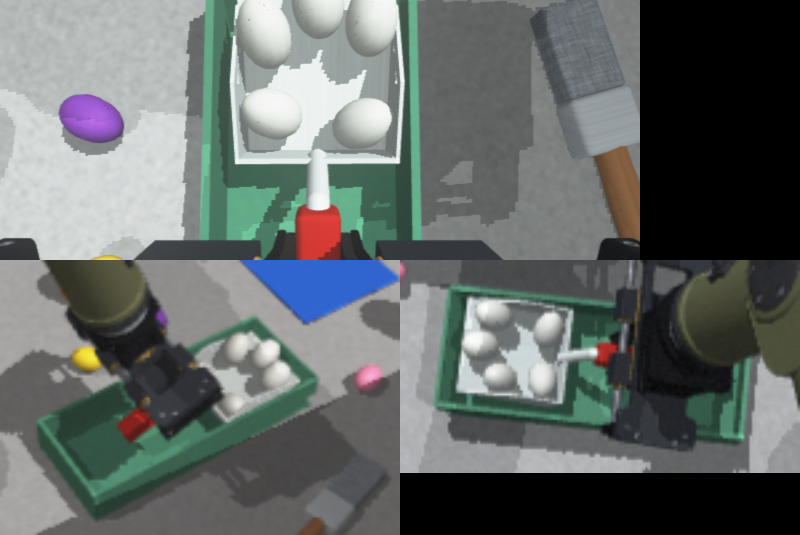

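All five eggs are on the tilted pan. I lift it gently.

Call:
step_arm(motion=[[0,0,0.005,0,0,0],[0,0,0.009,0,0,0],[0,0,0.014,0,0,0],[0,0,0.018,0,0,0],[0,0,0.022,0,0,0],[0,0,0.022,0,0,0],[0,0,0.018,0,0,0],[0,0,0.012,0,0,0]])

```text
clock: 11.43
eef_pos: [628.9, -15.4, 166.9]
tcp_rot: [-2.112, -1.963, -0.375]
force: [0.2, 0.5, -2.7]
opening: 21.4
grip_force: 30.0
```

Call:
step_arm(motion=[[0,0,0.006,0,0,0],[0,0,0.002,0,0,0],[0,0,0,0,0,0]])

```text
clock: 11.68
eef_pos: [628.2, -16.8, 171.8]
tcp_rot: [-2.113, -1.96, -0.372]
force: [1.4, 0.7, -2.5]
opening: 21.9
grip_force: 30.0
```

```bash
python3 - <<'E'
from h import *
st=telemetry.observe(); f=viewer.grab_frame("wrist")
print(st["eef_pos"],st["tcp_rot"],st["force"],st["joints"])
g=cv2.imread("pics/c5.png")[:,:,::-1]
def eggs(f):
    m=mask(f[:165],(0,0,0),(180,255,255)); p=cv2.HoughCircles(cv2.GaussianBlur(cv2.cvtColor(f[:200],cv2.COLOR_RGB2GRAY),(5,5),0),cv2.HOUGH_GRADIENT,1,30,param1=80,param2=15,minRadius=22,maxRadius=36); return p
print(eggs(g[:260,:640].copy())); print(eggs(f)); print(cv2.absdiff(f[:200,230:410],np.ascontiguousarray(g[:200,230:410])).mean())
E
```

```text
[628.15260374 -16.77157801 171.79315474] [-2.11284342 -1.96001439 -0.37222869] [ 1.39985347  0.65262615 -2.49381468] [ 0.84580059  0.4467079  -0.85276569  1.53498382 -0.01732362  1.29031507
 -0.02398537]
[[[ 94.5 126.5  28.8]
  [274.5 104.5  34.3]
  [369.5  33.5  23. ]
  [358.5 127.5  26.6]
  [271.5  37.5  30.8]
  [325.5   6.5  33.2]]]
[[[352.5 146.5  28.6]
  [ 32.5 196.5  31.5]
  [282.5 164.5  34.3]
  [279.5  91.5  28.8]
  [375.5  99.5  35.4]
  [309.5 106.5  29.7]
  [171.5 165.5  23.9]
  [ 72.5 199.5  29.9]]]
53.239074074074075
```

```bash
python3 - <<'E'
from h import *
f=viewer.grab_frame("wrist"); cv2.imwrite("pics/w6.png",f[:,:,::-1])
g=cv2.imread("pics/c5.png")[:,:,::-1].copy()[:260,:640]
for n,h in(("old",g),("new",f[:260].copy())):
    m=mask(h,(0,0,140),(180,45,255),(200,0,440,260)); 
    print(n,"white bottom row by col",[(c,int(np.where(m[:,c])[0].max()) if m[:,c].any() else -1) for c in range(230,411,12)])
    r=mask(h,(0,150,60),(8,255,255),(280,150,360,260))|mask(h,(172,150,60),(180,255,255),(280,150,360,260)); p=np.argwhere(r); print("red",p.min(0),p.max(0))
    print("width at rows",[(r,np.where(m[r])[0][[0,-1]].tolist()) for r in (150,158,165,175,185,195) if m[r].any()])
E
```

```text
old white bottom row by col [(230, 98), (242, 163), (254, 163), (266, 163), (278, 163), (290, 163), (302, 163), (314, 209), (326, 208), (338, 163), (350, 163), (362, 163), (374, 163), (386, 163), (398, 163), (410, -1)]
red [205 296] [259 340]
width at rows [(150, [234, 400]), (158, [234, 399]), (165, [309, 327]), (175, [309, 328]), (185, [200, 328]), (195, [308, 328])]
new white bottom row by col [(230, 138), (242, 180), (254, 180), (266, 180), (278, 180), (290, 180), (302, 180), (314, 210), (326, 210), (338, 180), (350, 180), (362, 180), (374, 180), (386, 180), (398, -1), (410, -1)]
red [211 296] [259 340]
width at rows [(150, [200, 396]), (158, [239, 396]), (165, [239, 396]), (175, [239, 396]), (185, [312, 327]), (195, [312, 328])]
```

```bash
python3 - <<'E'
from h import *
X=np.array([(-50,48,36),(-50,-48,36)],float)
for px in ([(234,163.5),(400.5,163.5)],[(239,180.5),(396.5,180.5)]):
    print(scoop_in_tool(np.array(px),X)[0])
E
```

```text
[ 8.15962545e+01 -8.40226907e-01  1.49404128e-08 -1.17634509e-01]
[ 8.08743990e+01 -5.54163470e-01 -6.69729003e-08  1.71551506e-01]
```

Call:
step_arm(motion=[[0,0,0,1.5,-0.12,0],[0,0,0,2.3,-0.18,0],[0,0,0,2.8,-0.22,0],[0,0,0,2.8,-0.22,0],[0,0,0,2.8,-0.22,0],[0,0,0,2.3,-0.18,0],[0,0,0,1.5,-0.12,0],[0,0,0,0,0,0]])

```text
clock: 12.45
eef_pos: [628.0, -19.3, 170.0]
tcp_rot: [-1.941, -1.792, -0.632]
force: [-1.2, -1.2, -2.6]
opening: 21.4
grip_force: 30.0
```

```bash
cat >> h.py <<'E'
def slip():
    st=telemetry.observe(); f=viewer.grab_frame("wrist")
    m=mask(f,(0,0,140),(180,45,255),(200,0,440,260)); rows=[np.where(m[:,c])[0].max() for c in list(range(250,296,6))+list(range(344,386,6)) if m[:,c].any()]
    r=np.median(rows); 
    B=np.diag([1,-1,-1.]); x0,_=scoop_in_tool(np.array([(237-.3*(r-163)*.5,r+.5),(398.,r+.5)]),np.array([(-50,48,36),(-50,-48,36)],float))
    Rt=R.from_rotvec(st["tcp_rot"]).as_matrix(); tx=Rt[:,0]
    return r,"tool nose-up deg",np.degrees(np.arcsin(tx[2])).round(1),"heading",np.degrees(np.arctan2(tx[1],tx[0])).round(1),st["eef_pos"].round(1),st["force"].round(1),st["joints"].round(2)
E
python3 - <<'E'
from h import *
print(slip())
E
```

```text
(np.float64(183.0), 'tool nose-up deg', np.float64(36.1), 'heading', np.float64(85.4), array([628. , -19.3, 170. ]), array([-1.2, -1.2, -2.6]), array([ 1.  ,  0.57, -0.9 ,  1.53, -0.2 ,  1.3 ,  0.15]))
```

Call:
step_arm(motion=[[-0.0016,-0.0037,0,0.2,-0.02,0],[-0.0032,-0.0073,0,0.2,-0.02,0],[-0.0048,-0.011,0,0.2,-0.02,-0.75],[-0.0064,-0.0147,0,0.2,-0.02,-0.75],[-0.008,-0.0183,0,0.2,-0.03,-0.75],[-0.0096,-0.022,0,0.2,-0.03,-0.75],[-0.0096,-0.022,0,0.2,-0.03,-0.75],[-0.0096,-0.022,0,0.2,-0.03,-0.75]])

```text
clock: 13.17
eef_pos: [574.8, -140.0, 172.2]
tcp_rot: [-2.002, -1.713, -0.684]
force: [-0.1, -0.2, -2.5]
opening: 21.6
grip_force: 30.0
```

Call:
step_arm(motion=[[-0.0096,-0.022,0,0.2,-0.04,-0.75],[-0.0096,-0.022,0,0.2,-0.04,-0.75],[-0.0096,-0.022,0,0.2,-0.04,-0.75],[-0.0096,-0.022,0,0.2,-0.04,-0.75],[-0.0096,-0.022,0,0.2,-0.05,-0.75],[-0.0096,-0.022,0,0.2,-0.05,-0.75],[-0.0096,-0.022,0,0.2,-0.05,-0.75],[-0.0096,-0.022,0,0.2,-0.05,-0.75]])

```text
clock: 13.83
eef_pos: [497.8, -316.1, 172.0]
tcp_rot: [-2.083, -1.601, -0.746]
force: [-0.5, -0.4, -3.3]
opening: 21.8
grip_force: 30.0
```

Call:
step_arm(motion=[[-0.0096,-0.022,0,0,0,-0.75],[-0.0096,-0.022,0,0,0,-0.75],[-0.0096,-0.022,0,0,0,-0.75],[-0.0096,-0.022,0,0,0,-0.75],[-0.0096,-0.022,0,0,0,-0.75],[-0.008,-0.0183,0,0,0,-0.75],[-0.0064,-0.0147,0,0,0,0],[-0.0064,-0.0147,0,0,0,0]])

```text
clock: 14.5
eef_pos: [428.5, -473.9, 171.5]
tcp_rot: [-2.157, -1.526, -0.772]
force: [0.3, -0.2, -3.6]
opening: 21.8
grip_force: 30.0
```

Call:
step_arm(motion=[[-0.0048,-0.011,0,0,0,0],[-0.0032,-0.0073,0,0,0,0],[-0.0016,-0.0037,0,0,0,0],[0,0,0,0,0,0],[0,0,0,0,0,0]])

```text
clock: 14.92
eef_pos: [420.8, -493.1, 172.0]
tcp_rot: [-2.154, -1.529, -0.773]
force: [0.1, -0.5, -2.0]
opening: 21.4
grip_force: 30.0
```

```bash
python3 - <<'E'
from h import *
print(slip())
g=viewer.grab_frame("scene"); cv2.imwrite("pics/s7.png",g[:,:,::-1])
t=viewer.grab_frame("top"); cv2.imwrite("pics/t7.png",t[:,:,::-1])
X=[(-50,48,36),(-50,-48,36)]
st=telemetry.observe();cp=campose("top")
m=mask(t,(3,100,80),(15,255,255),(390,180,490,275)); print(rect(m,cp,65))
E
```

```text
(np.float64(229.0), 'tool nose-up deg', np.float64(39.3), 'heading', np.float64(70.8), array([ 420.8, -493.1,  172. ]), array([ 0.1, -0.5, -2. ]), array([ 1.47,  0.8 , -0.67,  1.1 , -0.12,  1.74,  0.53]))
(((486.85565185546875, -313.4623718261719), (183.26451110839844, 197.189208984375), 75.1426773071289), array([ 485.29214, -316.47855], dtype=float32), 4425)
```

```bash
python3 - <<'E'
from h import *
f=viewer.grab_frame("wrist"); cv2.imwrite("pics/w7.png",f[:,:,::-1])
for v in (140,175):
    m=mask(f,(0,0,v),(180,45,255),(200,0,440,235))
    print([(c,int(np.where(m[:,c])[0].max()) if m[:,c].any() else -1) for c in range(230,411,12)])
    print([(r,np.where(m[r])[0][[0,-1]].tolist(),int(m[r].sum()/255)) for r in range(0,230,15) if m[r].any()])
m=mask(f,(3,100,60),(18,255,255)); ys,xs=np.where(m); print("bowl px in wrist",len(xs),xs.min(),xs.max(),ys.min(),ys.max())
b=np.array([[484+97*np.cos(a),-319+97*np.sin(a),65] for a in np.linspace(0,6.28,8,False)]); print(proj(campose("wrist"),b).round())
g=cv2.imread("pics/s7.png")[:,:,::-1].copy(); gm=mask(g,(0,0,165),(180,30,255),(165,100,300,290))
n,l,s,c=cv2.connectedComponentsWithStats(gm); print([ (s[i].tolist()) for i in range(1,n) if s[i][4]>15])
E
```

```text
[(230, 222), (242, 223), (254, 188), (266, 188), (278, 188), (290, 188), (302, 188), (314, 211), (326, 211), (338, 188), (350, 229), (362, 234), (374, 234), (386, 234), (398, 234), (410, 234)]
[(0, [200, 302], 103), (15, [200, 402], 111), (30, [200, 408], 137), (45, [200, 414], 84), (60, [200, 420], 192), (75, [200, 425], 183), (90, [200, 421], 172), (105, [200, 416], 170), (120, [200, 421], 176), (135, [200, 439], 184), (150, [200, 439], 197), (165, [200, 439], 196), (180, [200, 439], 148), (195, [200, 439], 116), (210, [200, 439], 149), (225, [200, 439], 100)]
[(230, 222), (242, 223), (254, 188), (266, 188), (278, 188), (290, 188), (302, 188), (314, 211), (326, 211), (338, 188), (350, 228), (362, 234), (374, 234), (386, 234), (398, 234), (410, 234)]
[(0, [200, 301], 102), (15, [200, 401], 108), (30, [200, 407], 136), (45, [200, 413], 83), (60, [200, 419], 191), (75, [200, 424], 182), (90, [201, 420], 159), (105, [200, 392], 156), (120, [201, 420], 153), (135, [204, 439], 108), (150, [200, 439], 167), (165, [200, 439], 171), (180, [200, 439], 87), (195, [200, 439], 106), (210, [200, 439], 130), (225, [344, 439], 93)]
bowl px in wrist 6130 225 639 25 336
[[405.  70.]
 [357.  32.]
 [292.  29.]
 [240.  62.]
 [229. 119.]
 [275. 168.]
 [354. 172.]
 [407. 128.]]
[[283, 163, 17, 15, 179], [165, 208, 20, 30, 484], [165, 240, 6, 6, 16]]
```

The scoop has drooped about 20° in the grip, but the pan is still about 19° nose-up over the bowl. I lower it to just above the rim, then tip.

Call:
step_arm(motion=[[0,0,-0.004,0,0,0],[0,0,-0.008,0,0,0],[0,0,-0.01,0,0,0],[0,0,-0.01,0,0,0],[0,0,-0.008,0,0,0],[0,0,-0.004,0,0,0],[0,0,0,0,0,0]])

```text
clock: 15.7
eef_pos: [419.8, -493.0, 126.1]
tcp_rot: [-2.154, -1.526, -0.771]
force: [-0.9, 0.5, -2.6]
opening: 21.6
grip_force: 30.0
```

Call:
step_arm(motion=[[0.0008,0.0022,0.0023,-3.59,1.25,0],[0.0008,0.0022,0.0023,-3.59,1.25,0],[0.0008,0.0022,0.0023,-3.59,1.25,0],[0.0008,0.0022,0.0023,-3.59,1.25,0],[0.0008,0.0022,0.0023,-3.59,1.25,0]])

```text
clock: 16.12
eef_pos: [425.0, -482.6, 140.7]
tcp_rot: [-2.375, -1.686, -0.426]
force: [0.1, -0.7, 0.4]
opening: 21.5
grip_force: 30.0
```

```bash
python3 - <<'E'
from h import *
print(slip())
f=viewer.grab_frame("wrist"); cv2.imwrite("pics/w8.png",f[:,:,::-1]); m=mask(f,(0,0,150),(180,45,255),(200,0,440,235))
print([(c,int(np.where(m[:,c])[0].max())) for c in (260,272,284,296,344)])
E
```

```text
(np.float64(212.0), 'tool nose-up deg', np.float64(20.1), 'heading', np.float64(70.8), array([ 425. , -482.6,  140.7]), array([ 0.1, -0.7,  0.4]), array([ 1.41,  0.59, -0.65,  1.35,  0.03,  1.47,  0.48]))
[(260, 214), (272, 214), (284, 214), (296, 214), (344, 231)]
```

View pics/w8.png

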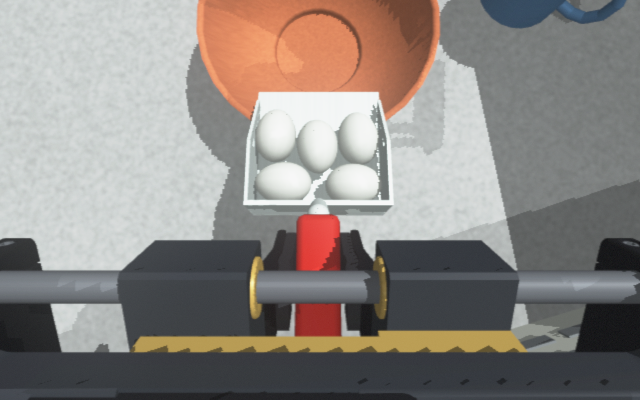

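All five eggs are still in the pan, which has drooped more in the grip: nose edge at row 93 (columns 258–380), rear wall top at row 204. The bowl is ahead and the nose overlaps it slightly.

```bash
python3 - <<'E'
from h import *
px=np.array([(245,204),(391.5,204),(258.5,93),(380,93),(297,214),(340,214)],float)
X=np.array([(-50,48,36),(-50,-48,36),(50,48,0),(50,-48,0),(-65,10.5,86),(-65,-10.5,86)],float)
x,r=scoop_in_tool(px,X,(88,0,0,.3)); print(x,np.degrees(x[3]),r.round(1))
x,r=scoop_in_tool(px[:4],X[:4],(88,0,0,.3)); print(x,np.degrees(x[3]),r.round(1))
st=telemetry.observe(); Rt=R.from_rotvec(st["tcp_rot"]).as_matrix(); B=np.diag([1,-1,-1.])
Rp=R.from_rotvec([0,x[3],0]).as_matrix()
C=np.array([(50,0,0),(-50,0,0),(-50,0,36),(-150,0,75)],float)
print((Rt@((B@Rp@(C+[x[0],0,-75]).T).T+[0,x[1],-18.7+x[2]]).T).T+st["eef_pos"])
print(Rt@B@Rp@np.array([1,0,0]))
cp=campose("wrist"); f=cv2.imread("pics/w8.png")[:,:,::-1].copy(); p=np.array([(198,20),(205,60),(232,100),(438,30),(425,80),(405,105)]);w=unproj(cp,p,65); print(w.round())
A=np.c_[2*w[:,:2],np.ones(6)]; s=np.linalg.lstsq(A,(w[:,:2]**2).sum(1),rcond=None)[0]; print("bowl",s[:2],np.sqrt(s[2]+s[:2]@s[:2]))
E
```

```text
[78.84880486  0.18740707  2.52929795  0.51383718] 29.440701805756863 [-0.6  0.4  0.9  0.4  0.2 -0.2 -1.  -0.2  0.3 -0.2 -0.  -0.2  0.6]
[79.83056221  0.31804889  1.98667945  0.5222259 ] 29.921339793259744 [-0.5  0.   1.   0.1  0.4 -0.1 -1.  -0.1  0.5]
[[ 464.70430236 -375.83212711   63.28147301]
 [ 432.56777242 -469.01553828   80.13660058]
 [ 434.26429291 -463.18228451  115.6203288 ]
 [ 403.96566016 -550.04633744  170.91616194]]
[ 0.3213653   0.93183411 -0.16855128]
[[ 391. -287.   65.]
 [ 386. -321.   65.]
 [ 397. -360.   65.]
 [ 574. -358.   65.]
 [ 549. -394.   65.]
 [ 527. -408.   65.]]
bowl [ 484.96260156 -318.78640696] 98.24209449114056
```

Call:
step_arm(motion=[[0,0,0.006,0,0,0],[0.001,0.003,0.008,0,0,0],[0.002,0.005,0.004,0,0,0],[0.001,0.003,0,0,0,0]])

```text
clock: 16.55
eef_pos: [428.7, -472.2, 158.2]
tcp_rot: [-2.374, -1.682, -0.43]
force: [0.6, 1.2, -2.5]
opening: 21.2
grip_force: 30.0
```

Call:
step_arm(motion=[[0.0013,0.0038,0.0045,-2.36,0.82,0],[0.0013,0.0038,0.0045,-2.36,0.82,0],[0.0013,0.0038,0.0045,-2.36,0.82,0],[0.0013,0.0038,0.0045,-2.36,0.82,0],[0.0013,0.0038,0.0045,-2.36,0.82,0],[0.0013,0.0038,0.0045,-2.36,0.82,0]])

```text
clock: 17.05
eef_pos: [436.2, -448.3, 184.3]
tcp_rot: [-2.519, -1.788, -0.119]
force: [-0.1, -0.4, -2.7]
opening: 21.6
grip_force: 30.0
```

```bash
python3 - <<'E'
from h import *
st=telemetry.observe(); f=viewer.grab_frame("wrist"); cv2.imwrite("pics/w9.png",f[:,:,::-1]); m=mask(f,(0,0,150),(180,45,255),(200,0,440,235))
print(st["joints"].round(2),st["force"])
for c in range(240,400,12):
    w=np.flatnonzero(np.diff(np.r_[0,m[:,c]>0,0])); print(c,w.reshape(-1,2).tolist())
E
```

```text
[ 1.32  0.38 -0.66  1.48  0.15  1.38  0.32] [-0.07618465 -0.43323838 -2.65281015]
240 [[118, 119]]
252 [[113, 214]]
264 [[91, 185], [188, 215]]
276 [[91, 191], [193, 214]]
288 [[91, 193], [195, 215]]
300 [[91, 129], [137, 141], [142, 215]]
312 [[91, 202], [205, 214]]
324 [[91, 214]]
336 [[91, 192], [197, 205], [214, 216]]
348 [[91, 148], [156, 206], [207, 208], [210, 211], [212, 213], [214, 232]]
360 [[91, 235]]
372 [[91, 157], [158, 235]]
384 [[116, 132], [141, 142], [143, 146], [199, 235]]
396 [[122, 235]]
```

Call:
step_arm(motion=[[0.0016,0.0047,0.0033,-2.36,0.82,0],[0.0016,0.0047,0.0033,-2.36,0.82,0],[0.0016,0.0047,0.0033,-2.36,0.82,0],[0.0016,0.0047,0.0033,-2.36,0.82,0],[0.0016,0.0047,0.0033,-2.36,0.82,0],[0.0016,0.0047,0.0033,-2.36,0.82,0],[0,0,0,0,0,0],[0,0,0,0,0,0]])

```text
clock: 17.77
eef_pos: [446.5, -419.6, 204.1]
tcp_rot: [2.472, 1.76, -0.204]
force: [-0.4, -0.4, -1.5]
opening: 21.3
grip_force: 30.0
```

Call:
step_arm(motion=[[0.0019,0.0054,0.0019,-2.36,0.82,0],[0.0019,0.0054,0.0019,-2.36,0.82,0],[0.0019,0.0054,0.0019,-2.36,0.82,0],[0.0019,0.0054,0.0019,-2.36,0.82,0],[0.0019,0.0054,0.0019,-2.36,0.82,0],[0.0019,0.0054,0.0019,-2.36,0.82,0],[0,0,0,0,0,0],[0,0,0,0,0,0]])

```text
clock: 18.43
eef_pos: [457.1, -388.4, 214.9]
tcp_rot: [2.321, 1.651, -0.503]
force: [-0.6, -0.8, -1.7]
opening: 21.5
grip_force: 30.0
```

```bash
cat > chk.py <<'E'
from h import *
def comps(f,name,lo,hi,roi,mn=15):
    m=mask(f,lo,hi,roi); n,l,s,c=cv2.connectedComponentsWithStats(m); print(name,[(s[i].tolist(),c[i].round().tolist()) for i in range(1,n) if s[i][4]>mn])
st=telemetry.observe(); fs={n:viewer.grab_frame(n) for n in("wrist","scene","top")}
print(st["joints"].round(2),st["force"].round(1))
import time
for n in fs: cv2.imwrite(f"pics/{n}_{st['clock']:.2f}.png",fs[n][:,:,::-1])
m=mask(fs["wrist"],(0,0,150),(180,45,255),(200,0,440,235))
for c in range(240,400,24):
    w=np.flatnonzero(np.diff(np.r_[0,m[:,c]>0,0])); print(c,w.reshape(-1,2).tolist())
comps(fs["top"],"top bowl white",(0,0,150),(180,60,255),(405,185,482,268),10)
comps(fs["scene"],"scene bowl white",(0,0,150),(180,60,255),(170,215,246,275),10)
for n in fs:
    e=finder.look_for(n,"egg1"); print(n,[(np.round(d["at"]).tolist(),round(d["p"],2)) for d in e])
E
python3 chk.py
```

```text
[ 1.01  0.2  -0.71  1.69  0.58  1.35 -0.16] [-0.6 -0.8 -1.7]
240 [[185, 235]]
264 [[90, 234]]
288 [[0, 36], [90, 232]]
312 [[0, 18], [90, 200], [207, 213]]
336 [[0, 25], [90, 216]]
360 [[3, 49], [90, 235]]
384 [[115, 131], [139, 145], [198, 235]]
top bowl white [([405, 185, 9, 15, 76], [408.0, 192.0]), ([416, 185, 13, 12, 37], [420.0, 190.0]), ([430, 185, 36, 10, 137], [453.0, 187.0]), ([405, 204, 5, 9, 19], [406.0, 207.0]), ([424, 210, 12, 10, 87], [429.0, 214.0]), ([443, 210, 13, 12, 105], [449.0, 215.0]), ([433, 219, 12, 11, 104], [438.0, 224.0]), ([421, 221, 11, 14, 115], [426.0, 228.0]), ([430, 232, 14, 10, 99], [437.0, 237.0]), ([459, 243, 3, 9, 13], [460.0, 248.0]), ([405, 248, 12, 20, 113], [408.0, 261.0])]
scene bowl white [([170, 215, 36, 42, 639], [181.0, 233.0]), ([224, 215, 22, 15, 135], [239.0, 219.0]), ([200, 238, 30, 29, 488], [213.0, 251.0])]
wrist [([363.0, 24.0], 0.97), ([287.0, 16.0], 0.93), ([324.0, 8.0], 0.75)]
scene [([206.0, 262.0], 0.71), ([224.0, 253.0], 0.68), ([211.0, 251.0], 0.65), ([405.0, 218.0], 0.59), ([320.0, 196.0], 0.49), ([293.0, 210.0], 0.43)]
top [([425.0, 231.0], 0.59), ([448.0, 216.0], 0.59), ([298.0, 221.0], 0.56), ([435.0, 226.0], 0.54), ([244.0, 133.0], 0.54), ([322.0, 170.0], 0.25)]
```

The top view has five separate white blobs inside the bowl, about 100 px each, and the pan is empty. Now I raise the scoop, level it and return to the mat.

Call:
step_arm(motion=[[0,0,0.015,0,0,0],[0,0,0.02,0,0,0],[0,0,0.02,0,0,0],[0,0,0.01,4.72,-1.64,0],[0,0,0.005,4.72,-1.64,0],[0,0,0.005,4.72,-1.64,0],[0,0,0.005,4.72,-1.64,0],[0,0,0,4.72,-1.64,0]])

```text
clock: 19.4
eef_pos: [457.9, -389.1, 299.5]
tcp_rot: [2.558, 1.818, 0.016]
force: [0.1, -0.6, -1.7]
opening: 21.4
grip_force: 30.0
```

Call:
step_arm(motion=[[0.005,0.015,0,4.72,-1.64,0],[0.01,0.025,0,4.72,-1.64,0],[0.01,0.03,0,4.72,-1.64,0],[0.01,0.03,0,4.72,-1.64,0],[0.01,0.03,0,4.72,-1.64,0],[0.01,0.03,0,4.72,-1.64,0],[0.01,0.035,0,0,0,-4],[0.008,0.035,0,0,0,-4]])

```text
clock: 20.07
eef_pos: [530.4, -160.4, 295.1]
tcp_rot: [-2.393, -1.447, -0.651]
force: [0.2, 1.3, -0.5]
opening: 21.7
grip_force: 30.0
```

Call:
step_arm(motion=[[0,0.035,-0.005,0,0,-4],[0,0.035,-0.005,0,0,-4],[0,0.035,-0.005,0,0,-4],[-0.005,0.035,-0.005,0,0,-4],[-0.005,0.035,-0.005,0,0,-4],[-0.01,0.035,-0.005,0,0,-4],[-0.01,0.035,-0.005,0,0,-4],[-0.01,0.035,-0.005,0,0,-4]])

```text
clock: 20.73
eef_pos: [513.5, 36.8, 272.1]
tcp_rot: [-2.719, -0.993, -0.72]
force: [0.1, -0.5, -1.5]
opening: 21.5
grip_force: 30.0
```

```bash
python3 - <<'E'
from h import *
st=telemetry.observe(); Rt=R.from_rotvec(st["tcp_rot"]).as_matrix(); tx=Rt[:,0]; print(np.degrees(np.arcsin(tx[2])),np.degrees(np.arctan2(tx[1],tx[0])),Rt[2,1],st["joints"].round(2),st["eef_pos"])
E
```

```text
29.339164332211986 40.411458061768556 0.015597911425960675 [ 0.68 -0.3  -0.42  2.01 -0.58  1.14 -0.44] [513.52550415  36.81705888 272.10961192]
```

Joint 2 has reached its lower stop at -0.30, so I untilt the tool and lower a little while moving on. At the mat, nose contact can turn the scoop flat in the grip.

Call:
step_arm(motion=[[0.003,0.015,-0.01,-3.2,3.8,0],[0,0.02,-0.008,-3.2,3.8,0],[0,0.02,-0.005,-3.2,3.8,0],[0,0.025,-0.005,-3.2,3.8,0],[-0.005,0.03,-0.005,-3.2,3.8,0],[-0.01,0.03,-0.005,0,0,-4],[-0.012,0.03,-0.005,0,0,-4],[-0.012,0.03,-0.005,0,0,-4]])

```text
clock: 21.4
eef_pos: [477.7, 239.0, 224.2]
tcp_rot: [-3.038, -0.762, -0.127]
force: [0.5, 0.1, -1.0]
opening: 21.7
grip_force: 30.0
```

Call:
step_arm(motion=[[-0.012,0.02,0,0,0,-4],[-0.012,0.02,0,0,0,-4],[-0.012,0.015,0,0,0,-4],[-0.012,0.01,0,0,0,-4],[-0.01,0.005,0,0,0,-4],[-0.006,0,0,0,0,-4],[0,0,0,0,0,0],[0,0,0,0,0,0]])

```text
clock: 22.07
eef_pos: [414.3, 307.2, 224.5]
tcp_rot: [3.125, 0.121, 0.129]
force: [0.2, -0.5, -2.2]
opening: 21.4
grip_force: 30.0
```

```bash
python3 - <<'E'
from h import *
st=telemetry.observe(); Rt=R.from_rotvec(st["tcp_rot"]).as_matrix(); tx=Rt[:,0]; print(np.degrees(np.arcsin(tx[2])),np.degrees(np.arctan2(tx[1],tx[0])),Rt[2,1],st["joints"].round(2),st["eef_pos"])
f=viewer.grab_frame("wrist"); cv2.imwrite("pics/w11.png",f[:,:,::-1]); m=mask(f,(0,0,150),(180,45,255),(200,0,440,235))
for c in range(246,400,12):
    w=np.flatnonzero(np.diff(np.r_[0,m[:,c]>0,0])); print(c,w.reshape(-1,2).tolist())
t=viewer.grab_frame("top"); cv2.imwrite("pics/t11.png",t[:,:,::-1]); cp=campose("top")
print("bowl",rect(mask(t,(3,100,80),(15,255,255),(390,180,490,275)),cp,65)[0])
for n,roi in(("bowl",(405,190,482,262)),("tray",(262,140,385,200))):
    m=mask(t,(0,0,150),(180,60,255),roi); k,l,s,c=cv2.connectedComponentsWithStats(m); print(n,[(s[i][4],c[i].round().tolist()) for i in range(1,k) if s[i][4]>20])
E
```

```text
4.690515042112059 4.459299491638173 0.014353467585726396 [ 0.34  0.01 -1.07  1.77  0.07  1.31 -2.24] [414.32604606 307.19733277 224.47911792]
246 [[0, 66], [73, 75], [169, 207], [221, 235]]
258 [[104, 112], [167, 187], [190, 207], [224, 235]]
270 [[96, 207], [225, 235]]
282 [[96, 207], [228, 229]]
294 [[96, 207], [230, 232]]
306 [[96, 207]]
318 [[96, 201], [205, 215]]
330 [[96, 207]]
342 [[96, 207]]
354 [[96, 207]]
366 [[0, 2], [96, 207]]
378 [[0, 5], [103, 108], [137, 207]]
390 [[0, 7], [98, 207], [211, 224], [225, 233]]
bowl ((485.55499267578125, -319.66485595703125), (194.57601928710938, 196.17428588867188), 45.02699279785156)
bowl [(np.int32(166), [410.0, 197.0]), (np.int32(279), [474.0, 199.0]), (np.int32(97), [430.0, 215.0]), (np.int32(113), [449.0, 215.0]), (np.int32(118), [439.0, 224.0]), (np.int32(118), [426.0, 228.0]), (np.int32(135), [479.0, 250.0]), (np.int32(112), [437.0, 237.0]), (np.int32(54), [407.0, 256.0])]
tray [(np.int32(117), [264.0, 155.0]), (np.int32(71), [383.0, 188.0]), (np.int32(114), [267.0, 194.0])]
```

Bowl unmoved, all five eggs in it, tray empty. Now I set the nose down and roll the scoop flat.

Call:
step_arm(motion=[[0.006,0,-0.015,0,0,0],[0.01,0,-0.025,0,0,0],[0.01,0,-0.03,0,0,0],[0.007,0,-0.025,0,0,0],[0,0,-0.015,0,0,0],[0,0,0,0,0,0]])

```text
clock: 22.67
eef_pos: [446.1, 305.0, 110.1]
tcp_rot: [3.125, 0.116, 0.117]
force: [0.5, -0.2, -1.3]
opening: 21.4
grip_force: 30.0
```

Call:
step_arm(motion=[[0,0,-0.003,0,0,0],[-0.003,0,-0.004,0,0,0],[-0.004,0,-0.004,0,0,0],[-0.004,0,-0.004,0,0,0],[-0.004,0,-0.004,0,0,0],[0,0,0,0,0,0]])

```text
clock: 23.17
eef_pos: [430.9, 307.2, 94.3]
tcp_rot: [3.126, 0.119, 0.127]
force: [-2.0, -0.5, 1.5]
opening: 21.4
grip_force: 30.0
```

Call:
step_arm(motion=[[-0.003,0,-0.004,0,0,0],[-0.003,0,-0.004,0,0,0],[-0.003,0,-0.004,0,0,0],[-0.003,0,-0.004,0,0,0],[-0.003,0,-0.004,0,0,0],[-0.003,0,-0.004,0,0,0],[0,0,0,0,0,0]])

```text
clock: 23.75
eef_pos: [412.9, 306.8, 69.3]
tcp_rot: [3.126, 0.118, 0.124]
force: [-1.4, -0.6, 1.6]
opening: 21.7
grip_force: 30.0
```

Call:
step_arm(motion=[[-0.002,0,-0.002,0,0,0],[-0.001,0,-0.002,0,0,0],[0,0,0,0,0,0]])

```text
clock: 24.0
eef_pos: [410.7, 307.1, 66.1]
tcp_rot: [3.126, 0.117, 0.125]
force: [-0.5, -0.0, 2.1]
opening: 21.5
grip_force: 30.0
```

Call:
step_arm(motion=[[0,0,-0.002,0,0,0],[0,0,0,0,0,0]])

```text
clock: 24.17
eef_pos: [410.8, 307.3, 64.2]
tcp_rot: [3.127, 0.117, 0.125]
force: [-0.7, -0.7, 0.8]
opening: 21.6
grip_force: 30.0
```

Call:
step_arm(motion=[[0,0,-0.002,0,0,0],[0,0,0,0,0,0]])

```text
clock: 24.33
eef_pos: [410.8, 307.3, 62.2]
tcp_rot: [3.127, 0.117, 0.125]
force: [-0.6, -0.2, 1.6]
opening: 21.4
grip_force: 30.0
```

Call:
step_arm(motion=[[0,0,-0.0015,0,0,0],[0,0,0,0,0,0]])

```text
clock: 24.5
eef_pos: [410.8, 307.5, 61.6]
tcp_rot: [3.126, 0.117, 0.126]
force: [-3.5, -1.1, 8.6]
opening: 21.2
grip_force: 30.0
```

Call:
step_arm(motion=[[0,0,-0.0015,0,0,0],[0,0,0,0,0,0]])

```text
clock: 24.67
eef_pos: [410.7, 307.5, 61.3]
tcp_rot: [3.124, 0.117, 0.126]
force: [-6.7, -5.3, 20.2]
opening: 21.4
grip_force: 30.1
```

Call:
step_arm(motion=[[0,0,0.0015,0,0,0],[0,0,0,0,0,0]])

```text
clock: 24.83
eef_pos: [411.0, 307.5, 61.5]
tcp_rot: [3.127, 0.117, 0.127]
force: [-2.7, -1.9, 7.3]
opening: 21.3
grip_force: 30.0
```

Call:
step_arm(motion=[[0,0,0,0,0,0],[0,0,0,0,0,0],[0,0,0,0,0,0],[0,0,0,0,0,0],[0,0,0,0,0,0],[0,0,0,0,0,0],[0,0,0,0,0,0],[0,0,0,0,0,0]], fingers=0.07)

```text
clock: 25.5
eef_pos: [410.7, 307.2, 60.8]
tcp_rot: [3.126, 0.117, 0.125]
force: [-0.7, 0.3, 0.2]
opening: 65.7
grip_force: 0.0
```

Call:
step_arm(motion=[[0,0,0.01,0,0,0],[0,0,0.025,0,0,0],[0,0,0.035,0,0,0],[0,0,0.035,0,0,0],[0,0,0.03,0,0,0],[-0.01,0,0.03,0,0,0],[0,0,0,0,0,0]])

```text
clock: 26.08
eef_pos: [401.9, 310.6, 232.5]
tcp_rot: [3.129, 0.12, 0.141]
force: [0.3, 1.6, 1.1]
opening: 69.9
grip_force: 0.0
```

```bash
python3 - <<'E'
from h import *
st=telemetry.observe(); f=viewer.grab_frame("wrist"); cv2.imwrite("pics/w12.png",f[:,:,::-1]); cp=campose("wrist",st); print(st["eef_pos"],st["opening"])
roi=(270,120,360,300)
m=mask(f,(0,130,80),(8,255,255),roi)|mask(f,(172,130,80),(180,255,255),roi); print("handle",rect(m,cp,90))
b=mask(f,(105,120,60),(125,255,255)); 
w=mask(f,(0,0,170),(180,40,255),(200,0,420,250)); k,l,s,c=cv2.connectedComponentsWithStats(w)
for i in range(1,k):
    if s[i][4]>500: print("pan",s[i],rect(l==i,cp,20)[0])
t=viewer.grab_frame("top"); cpt=campose("top"); cv2.imwrite("pics/t12.png",t[:,:,::-1])
print("bowl",rect(mask(t,(3,100,80),(15,255,255),(390,180,490,275)),cpt,65)[0])
m=mask(t,(0,0,150),(180,60,255),(415,200,472,250)); k,l,s,c=cv2.connectedComponentsWithStats(m); print([(s[i][4],c[i].round().tolist()) for i in range(1,k) if s[i][4]>20])
g=cv2.imread("pics/top0.png")[:,:,::-1]
for n,(a,b2,c2,d) in dict(jar=(165,110,215,160),mug=(420,120,470,165),tin=(290,245,320,280)).items(): print(n,cv2.absdiff(np.ascontiguousarray(g[b2:d,a:c2]),np.ascontiguousarray(t[b2:d,a:c2])).mean())
E
```

```text
[401.94774946 310.61836207 232.5069639 ] 69.93342121890386
handle (((386.63983154296875, 305.3548583984375), (83.68548583984375, 20.646385192871094), 4.161746978759766), array([386.67728, 305.09906], dtype=float32), 1774)
pan [ 200    0  124  250 9655] ((439.0298767089844, 399.544677734375), (296.3095703125, 123.76834869384766), 18.13895034790039)
pan [ 343    0   77  250 8439] ((457.83038330078125, 243.36160278320312), (273.9012756347656, 90.91199493408203), 7.451833724975586)
pan [ 274   51   92  111 8230] ((480.6531677246094, 311.3824462890625), (118.05574798583984, 101.72618865966797), 3.5350754261016846)
bowl ((485.55499267578125, -319.66485595703125), (194.57601928710938, 196.17428588867188), 45.02699279785156)
[(np.int32(94), [430.0, 215.0]), (np.int32(112), [449.0, 215.0]), (np.int32(118), [439.0, 224.0]), (np.int32(224), [432.0, 232.0])]
jar 3.853066666666667
mug 2.9771851851851854
tin 8.857777777777779
```

```bash
python3 -c "
from rig import env; print(env.job_done())"
```

```text
the job is handed in; nothing more can be done
None
```

I tipped all five white eggs into the terracotta bowl and laid the empty scoop back flat, about 14 mm from the mat's centre. The bowl did not move, and the job was handed in about 26 s into the 72 s limit. The pan brushed or rested lightly on the bowl's rim for a moment before I raised it. By pixel comparison the jar and mug looked unchanged; the tin's patch differed a little more, probably from the arm's shadow.

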